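# Set the focus timer to 25 minutes and start it

### The arm

A 6-joint arm with a two-finger parallel gripper is mounted at the origin on a cart in front of the work surface, level with it; the furniture and walls round the work are solid. World frame = base frame: x ahead of the robot, y to its left, z up, the work surface at z = 0. Lengths are in m, angles in rad, forces in N, time in s.
With the tool pointing down it reaches from about 0.35 to 0.925 m from the base axis. Payload 6.4 kg.
Tool frame: the origin (TCP) lies midway between the tips of the shut fingers; the grasp point (between the pads) lies 19 mm behind it; z points along the fingers, y is the line along which they close (so a half turn about z gives the same grasp; the last joint's range is limited). The gripper opens to 85 mm and grips with 20 to 120 N. Pads are 22 mm wide; open, the fingers measure 114 mm over their backs; the gripper's body (76 mm by 85 mm) begins 54 mm behind the grasp point. The pads swing forward as they close: fully open they stand 13 mm farther back than shut.
Start: joints at [0.961, 0.245, 1.558, -0, 1.339, -0.174], TCP at [0.274, 0.589, 0.231] pointing down, gripper open.
Joint ranges: [-3.13, 3.13], [-1.02, 2.26], [0.13, 2.54], [-0.95, 4.09], [0.21, 2.88], [-2.74, 2.74]. Speed limits (rad/s): [2.57, 2.57, 3.14, 3.14, 3.14, 3.14].

### API

Orientations are given as [roll, pitch, yaw] about the fixed x, y, z axes, in that order (R = Rz(yaw) Ry(pitch) Rx(roll)).
In Python, from plant import * gives the robot as it stands.
- The arm moves only by the tool carry_out, never from a script. Its argument "plan" is a list of rows, each an object with "dp": the shift along the world's x, y, z in cm, a list of three; "roll": the turn about the world's z in degrees. In form: [{"dp": [x, y, z], "roll": roll}, ...]. A call has 1 to 20 rows; each row shifts and turns the commanded pose from where the row before left it; what a row does not reach is not made up. A row lasts 1/12 s, in which the tool goes at most 41.7 mm and 7.16 degrees, less where a joint would pass 70% of its speed; a pose out of reach is approached as far as the arm can. A call with a gripper value outside its range is refused whole. "claw" is the closure, from 0 (fully open) to 1 (shut), set as the call begins (left out, the last holds). The fingers move at their own pace and stop on an object; "squeeze" is the grip in N (left out, the last holds). Time passes only in rows, so rows that do not move let the fingers close. It gives the time, the measured TCP pose, the force, the opening and the grip force at its end, in the units of the state.
- get_state(): the state, without advancing time (a new reading comes with each control period).
- camera(name): name is "scene" or "top"; returns a dict with "img" (384x512x3 uint8, blue, green, red), "depth" (384x512 float32, m along the optical axis (not along the pixel's ray), 0 where there is no reading), "intrinsics" (3x3 intrinsics, pixels), "rvec" (rotation vector, rad) and "tvec" (3), from world to camera coordinates, as OpenCV has them. Camera axes: x right, y down, z forward; pixel columns grow to the right and rows downward; lengths in m; the calibration is good to about 2 mm. A picture is of the moment at which its call begins.
- hand_in(): hands the job in; it is judged then, once.
Trained networks look in the newest picture that a camera, given by its name, has taken for a name from the list of things; names that differ only in an ending like _2 or _b are one class to them, and where a whole thing is asked for, a point or a joint stands for the part that bears it (a point fixed in the world has none). Each returns a list of dicts, best first, with "score" (0 to 1); they miss things now and then, are a little off and sometimes report something else, mostly with a low value. They report only what shows in the picture. A call takes as long as a camera call.
- outline_of(query, camera): "mask" (384x512 bool, what is visible of it) and "centre" ([column, row] in pixels, amid what is visible of it).
The state is a dict: "t": time; "qpos": joint angles; "qd": joint speeds; "tau": joint torques, N m; "position": TCP position; "ee_rot": TCP orientation; "ft_force": force on the tool from outside, world axes, zero at the start; "ft_torque": the same for the moment, N m; "opening": opening from 0.0 (shut) to 1.0 (fully open); "finger_force": force on a finger pad.
Only numpy, scipy, OpenCV 4.12 (cv2) and the standard library are available. Lean on these libraries where they do the work, as an engineer would, in place of code of your own. Each camera call takes 0.05 s, during which the arm holds its last target. There are 200 camera calls.

### The job

Set the focus timer on the desk to 25 minutes: with a fingertip, rub its big knurled dial round clockwise, click by click, until it has clicked in with its pointer at the 25-minute tick; only then press its start button fully down and let it come up again. Touch only: do not pick up, tip or push the timer away, and leave the other things on the desk where they are.

Things in the scene. Friction and masses are not known exactly. Their poses are not given: they have to be found in the camera images.
- timer: Loose focus timer, 0.95 kg on rubber feet: light wooden case 126 (x) x 176 (y) x 38 mm with a flat black top. Origin: centre of its underside; z up, +x to the edge with the zero mark, +y to the dial's end. Dial axis at (0, 27) mm, start button at (-38, -61), display at (36, -56). White scale round the dial as on a clock: a tick per 5 minutes (30 deg), double at 0 (+x), long at 15, 30, 45.
- dial (a joint): Dial angle, rad: 0 = pointer at the zero mark, grows clockwise seen from above, 5 minutes = 0.5236 rad; 25 minutes = 2.618, the 5 o'clock tick. Click stops at every tick, end stops at 0 and 55 minutes. About 0.05 Nm takes it out of a stop (1.5 N along the circle 35 mm off the axis); past half way to the next tick it snaps in. It starts clicked in at 10, 15 or 20 minutes.
- dial_top (a point): Centre of the dial's flat top, on its turning axis, 57 mm above the desk; its x axis points along the pointer. Aluminium dial, 92 mm across and 19 mm high, with a finely knurled rim; black pointer line on the top from 15 to 44 mm off the axis. It turns but does not sink. Friction with a fingertip about 0.9: pressed with 5 N on top it follows the finger.
- pointer_tip (a point): Outer end of the dial's black pointer line, on the dial's top, 44.5 mm from the axis; turns with the dial.
- mark_25 (a point): The white 25-minute tick on the case's black top, 53 mm from the dial's axis, 38 mm above the desk: where the pointer must point.
- start_button (a joint): Travel of the start button, m: 0 = up, 0.005 = fully down. Spring-back button: starts to move at 1.5 N, 4 N when fully down; it counts as pressed beyond 0.0035.
- start_button_top (a point): Top centre of the start button: round aluminium cap 21 mm across, standing 10.5 mm above the black top (48.5 mm above the desk); pressed straight down.
- notebook: Green pocket notebook, 141 x 91 x 14 mm, lying left of the timer; leave it. Origin: centre of its underside.
- fountain_pen: Dark blue fountain pen, 134 mm long, 14 mm thick, lying right of the timer; leave it. Origin: centre of its underside.
- eraser: Eraser in a blue sleeve, 50 x 23 x 12 mm, lying beyond the timer; leave it. Origin: centre of its underside.

How it is judged:
By the outcome, as a careful person would: the job done as asked, in the order asked, and still so for the second after the job is handed in, with the robot touching nothing.
It also fails if it takes over 67 s, if anything falls off the work surface, if the arm or the gripper's body presses on something with over 40 N, if the wrist force passes 120 N, or if a joint passes its speed limit or range.

## Working session

There is one attempt and no reset: what is moved stays moved. The work goes in short steps, Python scripts to look and compute and a tool call to move; the robot and the scene stay as the last step left them, time stands still between calls to the robot, and variables do not carry over. Pictures are saved under pics/ and viewed, at most 10 in all, crops included, and the job is handed in when it is done.

Besides the shell and the picture viewer there is one more tool, called by a JSON object that holds its "fn" and its "kwargs", one argument or row to a line. carry_out: Moves the arm, as the interface text tells. Its arguments: {"type":"object","properties":{"plan":{"type":"array","items":{"type":"object","properties":{"dp":{"type":"array","items":{"type":"number"}},"roll":{"type":"number"}}}},"claw":{"type":"number"},"squeeze":{"type":"number"}},"required":["plan"]}

```bash
ls; mkdir -p pics; cat > h.py <<'E'
from plant import *
import numpy as np, cv2
def px2w(c,uv,z):
    R,_=cv2.Rodrigues(np.array(c["rvec"],float)); t=np.array(c["tvec"],float).ravel(); K=np.array(c["intrinsics"])
    d=R.T@np.linalg.inv(K)@np.array([uv[0],uv[1],1.]); o=-R.T@t
    return o+d*(z-o[2])/d[2]
def w2px(c,p):
    return cv2.projectPoints(np.array(p,float).reshape(-1,1,3),np.array(c["rvec"],float),np.array(c["tvec"],float),np.array(c["intrinsics"]),None)[0].reshape(-1,2)
E
python3 - <<'E'
from h import *
Z=dict(timer=.038,dial_top=.057,pointer_tip=.057,mark_25=.038,start_button_top=.0485,notebook=.014,fountain_pen=.014,eraser=.012)
ims=[]
for n in("top","scene"):
    c=camera(n); ims.append(c["img"])
    for q in Z:
        r=outline_of(q,n)[:2]
        for o in r: print(n,q,round(o["score"],2),np.round(o["centre"],1),np.round(px2w(c,o["centre"],Z[q])[:2],4), o["mask"].sum())
cv2.imwrite("pics/a.png",cv2.resize(ims[0],(800,600)));cv2.imwrite("pics/b.png",ims[1])
s=get_state();print(s["t"],s["position"],s["ee_rot"],s["ft_force"])
E
```

```text
pics
top timer 0.86 [279.8 210.8] [ 0.5186 -0.0588] 5143
top dial_top 0.82 [268.7 209.8] [ 0.5192 -0.0349] 1644
top pointer_tip 0.78 [269.9 209.5] [ 0.5199 -0.0373] 1755
top mark_25 0.72 [277.4 206.3] [ 0.5277 -0.0539] 5182
top notebook 0.58 [193.2 221.5] [0.4953 0.119 ] 3072
top fountain_pen 0.8 [347.3 205.9] [ 0.5322 -0.2031] 342
top eraser 0.52 [283.1 153.7] [ 0.6414 -0.0676] 292
scene timer 0.85 [265.5 249.6] [ 0.5135 -0.0775] 4964
scene pointer_tip 0.65 [257.  230.1] [ 0.523  -0.0409] 1490
scene mark_25 0.74 [256.4 232.4] [ 0.5277 -0.0338] 1540
scene start_button_top 0.64 [278.5 266.8] [ 0.501  -0.1276] 81
scene start_button_top 0.23 [254.1 230.3] [ 0.5225 -0.0326] 1506
scene notebook 0.76 [201.6 209.6] [0.4885 0.1077] 2083
scene fountain_pen 0.75 [256.9 232.4] [ 0.5405 -0.021 ] 1504
scene fountain_pen 0.66 [322.6 296.5] [ 0.5354 -0.214 ] 469
scene eraser 0.81 [307.  224.6] [ 0.6379 -0.0753] 254
0.9 [0.27438408 0.5892412  0.23127278] [-3.14151647e+00  4.12072782e-06  2.70578968e+00] [0.07402606 0.05514858 0.08995271]
```

View pics/a.png

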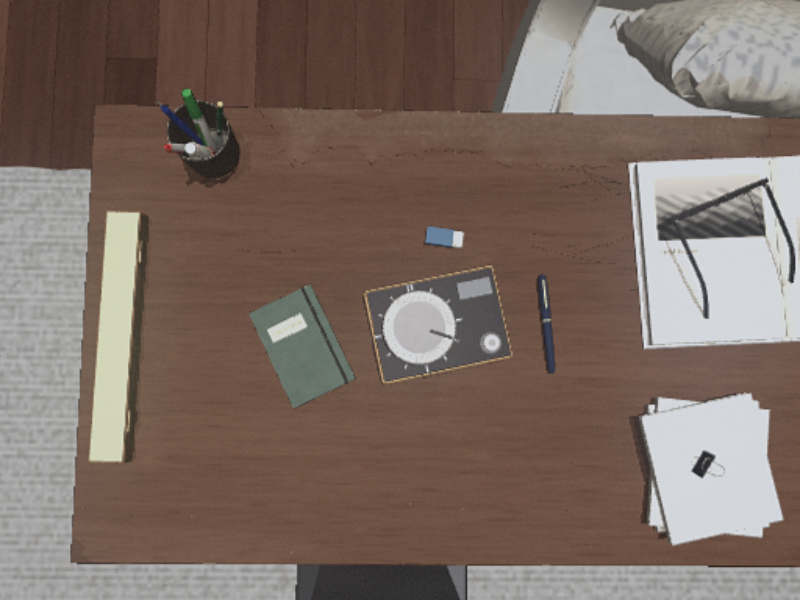

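View pics/b.png

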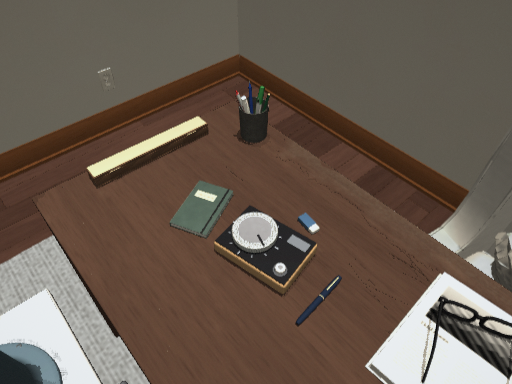

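Timer seen from above: its dial centre is at (419,327), the button at (491,343) and the zero mark up-left at (410,288). The pointer runs right and slightly down to about (457,342), so it reads about 20 minutes and needs one click. I'll refine the pose next.

```bash
python3 - <<'E'
from h import *
from scipy.optimize import least_squares
c=camera("top"); im=c["img"]
m=outline_of("timer","top")[0]["mask"].astype(np.uint8)
box=cv2.boxPoints(cv2.minAreaRect(cv2.findContours(m,0,2)[0][0]))
print([np.round(px2w(c,b,.038)[:2],4) for b in box])
g=cv2.cvtColor(im,6); x0,y0=225,160
crop=cv2.resize(im[y0:y0+100,x0:x0+110],None,fx=7,fy=6*7/6*0+6,interpolation=cv2.INTER_CUBIC) if 0 else cv2.resize(im[y0:y0+90,x0:x0+110],None,fx=6.5,fy=6.5,interpolation=cv2.INTER_CUBIC)
W=np.array([px2w(c,b,.038)[:2] for b in box]); ctr=W.mean(0)
e=[W[1]-W[0],W[2]-W[1]]; l=max(e,key=np.linalg.norm); 
if l[1]<0:l=-l
yaw=np.arctan2(-l[0],l[1]); R=np.array([[np.cos(yaw),-np.sin(yaw)],[np.sin(yaw),np.cos(yaw)]])
print("ctr",ctr,"yaw deg",np.degrees(yaw),"sizes",[np.linalg.norm(q) for q in e])
P=dict(dial=(0,.027,.057),btn=(-.038,-.061,.0485),zero=(.053,.027,.038),m25=(.053*np.cos(2.618),.027-.053*np.sin(2.618),.038),p20=(.0445*np.cos(2.0944),.027-.0445*np.sin(2.0944),.057),c1=(.063,.088,.038),c2=(.063,-.088,.038),c3=(-.063,.088,.038),c4=(-.063,-.088,.038))
for k,p in P.items():
    w=np.r_[ctr+R@p[:2],p[2]]; u=w2px(c,w)[0]; print(k,np.round(w,4),np.round(u,1))
    q=(u-[x0,y0]+.5)*6.5; cv2.drawMarker(crop,tuple(int(v) for v in q),(0,0,255),cv2.MARKER_CROSS,14,1)
cv2.imwrite("pics/c.png",crop)
E
```

```text
[array([0.571 , 0.0391]), array([ 0.6071, -0.1335]), array([ 0.4831, -0.157 ]), array([0.4484, 0.0137])]
ctr [ 0.52737525 -0.05941604] yaw deg 11.8217682961137 sizes [np.float64(0.17628354148195602), np.float64(0.1262410535645438)]
dial [ 0.5218 -0.033   0.057 ] [267.8 208.5]
btn [ 0.5027 -0.1269  0.0485] [313.9 218.9]
zero [ 0.5737 -0.0221  0.038 ] [262.1 183.7]
m25 [ 0.4823 -0.0683  0.038 ] [284.4 228.7]
p20 [ 0.508  -0.0753  0.057 ] [288.8 215.7]
c1 [0.571  0.0396 0.038 ] [231.9 184.6]
c2 [ 0.6071 -0.1326  0.038 ] [315.7 168.4]
c3 [0.4477 0.0138 0.038 ] [243.7 245.4]
c4 [ 0.4837 -0.1585  0.038 ] [328.5 228.6]
```

View pics/c.png

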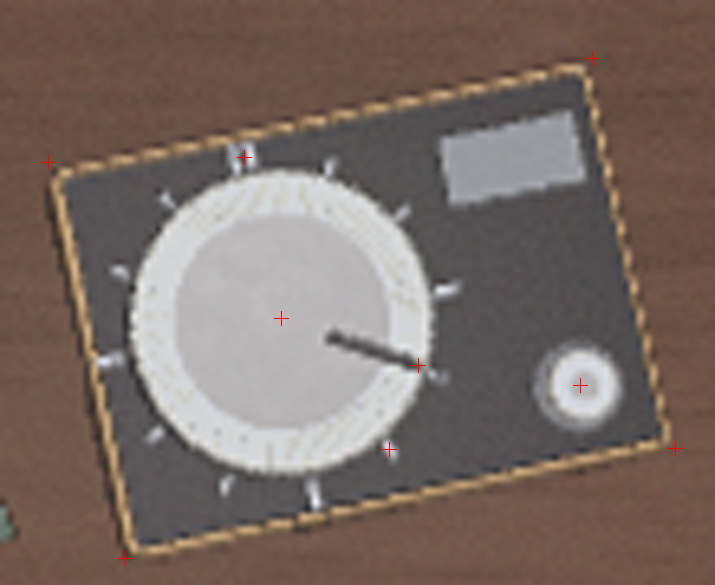

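{"fn": "carry_out", "kwargs": {
  "plan": [
    {"dp":[2,-4,0]},
    {"dp":[2,-4,0]},
    {"dp":[2,-4,0]},
    {"dp":[2,-4,0]},
    {"dp":[2,-4,0]},
    {"dp":[2,-4,0]},
    {"dp":[2,-4,0]},
    {"dp":[2,-4,0]},
    {"dp":[2,-4,0]},
    {"dp":[2,-4,0]},
    {"dp":[2,-4,0]},
    {"dp":[2,-4,0]},
    {"dp":[0,0,0]},
    {"dp":[0,0,0]}
  ],
  "claw": 1,
  "squeeze": 20
}}

```text
invalid input
```

Overlay agrees with the picture to 1–2 mm: the dial is at (0.521, -0.033) and the button at (0.5025, -0.127). The pointer sits at the 20-minute tick, so one click is needed.

{"fn": "carry_out", "kwargs": {
  "plan": [
    {"dp":[1.5,-3.72,0],"roll":0},
    {"dp":[1.5,-3.72,0],"roll":0},
    {"dp":[1.5,-3.72,0],"roll":0},
    {"dp":[1.5,-3.72,0],"roll":0},
    {"dp":[1.5,-3.72,0],"roll":0},
    {"dp":[1.5,-3.72,0],"roll":0},
    {"dp":[1.5,-3.72,0],"roll":0},
    {"dp":[1.5,-3.72,0],"roll":0},
    {"dp":[1.5,-3.72,0],"roll":0},
    {"dp":[1.5,-3.72,0],"roll":0},
    {"dp":[1.5,-3.72,0],"roll":0},
    {"dp":[1.5,-3.72,0],"roll":0},
    {"dp":[1.5,-3.72,0],"roll":0},
    {"dp":[1.5,-3.72,0],"roll":0},
    {"dp":[1.5,-3.72,-1],"roll":0},
    {"dp":[1.5,-3.72,-2],"roll":0},
    {"dp":[0,0,-4],"roll":0},
    {"dp":[0,0,-4],"roll":0},
    {"dp":[0,0,0],"roll":0},
    {"dp":[0,0,0],"roll":0}
  ],
  "claw": 1,
  "squeeze": 20
}}

```text
t: 2.67
position: [0.5117, -0.003, 0.1212]
ee_rot: [-3.141, -0.005, 2.706]
ft_force: [0.2, -0.0, 0.7]
opening: 0.003
finger_force: 0.0
```

{"fn": "carry_out", "kwargs": {
  "plan": [
    {"dp":[0.2,-0.3,-3],"roll":0},
    {"dp":[0,0,-2],"roll":0},
    {"dp":[0,0,-0.8],"roll":0},
    {"dp":[0,0,0],"roll":0},
    {"dp":[0,0,0],"roll":0},
    {"dp":[0,0,0],"roll":0}
  ]
}}

```text
t: 3.17
position: [0.5172, -0.0065, 0.0672]
ee_rot: [3.141, 0.004, 2.706]
ft_force: [-0.3, -0.6, 0.9]
opening: 0.002
finger_force: 0.0
```

```bash
python3 - <<'E'
from h import *
s=get_state();print(s["t"],s["position"],s["ft_force"])
c=camera("scene");cv2.imwrite("pics/d.png",cv2.resize(c["img"][170:300,190:340],None,fx=4.4,fy=4.4,interpolation=cv2.INTER_CUBIC))
E
```

```text
3.1667 [ 0.51715756 -0.00646231  0.06722611] [-0.30661789 -0.63737096  0.93037839]
```

View pics/d.png

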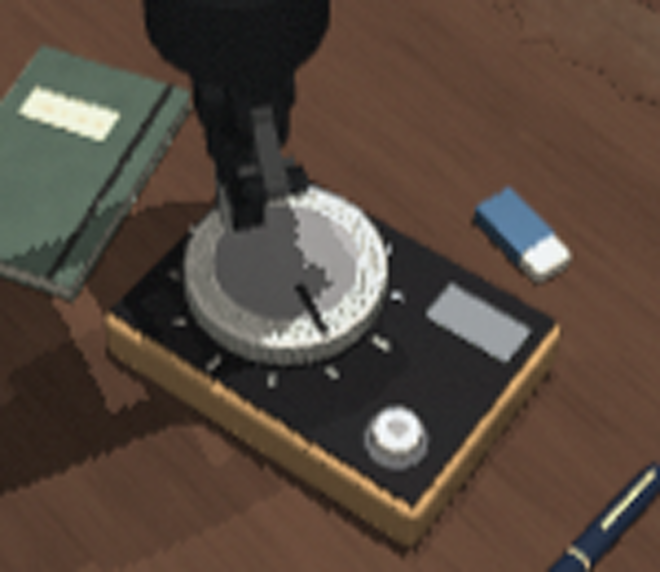

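The shut fingers hover over the left part of the dial, at about (250,205) in the crop. The pointer is free and still at 20. Now I'll creep down to contact.

{"fn": "carry_out", "kwargs": {
  "plan": [
    {"dp":[-0.3,0,0],"roll":0},
    {"dp":[0,0,-0.2],"roll":0},
    {"dp":[0,0,-0.2],"roll":0},
    {"dp":[0,0,0],"roll":0},
    {"dp":[0,0,0],"roll":0},
    {"dp":[0,0,0],"roll":0}
  ]
}}

```text
t: 3.72
position: [0.5123, -0.0063, 0.0606]
ee_rot: [-3.142, -0.0, 2.706]
ft_force: [-0.3, 0.2, 0.3]
opening: -0.0
finger_force: 0.0
```

{"fn": "carry_out", "kwargs": {
  "plan": [
    {"dp":[0,0,-0.2],"roll":0},
    {"dp":[0,0,-0.1],"roll":0},
    {"dp":[0,0,0],"roll":0},
    {"dp":[0,0,0],"roll":0},
    {"dp":[0,0,0],"roll":0}
  ]
}}

```text
t: 4.13
position: [0.5123, -0.0063, 0.0576]
ee_rot: [-3.142, -0.0, 2.706]
ft_force: [0.0, -0.7, -0.1]
opening: -0.003
finger_force: 0.0
```

{"fn": "carry_out", "kwargs": {
  "plan": [
    {"dp":[0,0,-0.1],"roll":0},
    {"dp":[0,0,0],"roll":0},
    {"dp":[0,0,0],"roll":0},
    {"dp":[0,0,0],"roll":0}
  ]
}}

```text
t: 4.47
position: [0.5126, -0.0064, 0.057]
ee_rot: [3.141, 0.001, 2.706]
ft_force: [-0.0, 0.3, 3.3]
opening: -0.002
finger_force: 1.5
```

{"fn": "carry_out", "kwargs": {
  "plan": [
    {"dp":[0,0,-0.05],"roll":0},
    {"dp":[0,0,0],"roll":0},
    {"dp":[0,0,0],"roll":0}
  ]
}}

```text
t: 4.72
position: [0.5127, -0.0063, 0.0569]
ee_rot: [3.141, 0.0, 2.706]
ft_force: [-2.5, 1.1, 7.3]
opening: 0.0
finger_force: 3.4
```

{"fn": "carry_out", "kwargs": {
  "plan": [
    {"dp":[0.14,0.04,0],"roll":-3},
    {"dp":[0.145,0.03,0],"roll":-3},
    {"dp":[0.147,0.02,0],"roll":-3},
    {"dp":[0.147,0.02,0],"roll":-3},
    {"dp":[0.147,0.01,0],"roll":-3},
    {"dp":[0,0,0],"roll":0}
  ]
}}

```text
t: 5.22
position: [0.5204, -0.0051, 0.057]
ee_rot: [3.141, 0.001, 2.442]
ft_force: [-0.8, 0.8, 5.6]
opening: 0.002
finger_force: 2.9
```

{"fn": "carry_out", "kwargs": {
  "plan": [
    {"dp":[0.147,0,0],"roll":-3},
    {"dp":[0.147,-0.01,0],"roll":-3},
    {"dp":[0.147,-0.01,0],"roll":-3},
    {"dp":[0.147,-0.02,0],"roll":-3},
    {"dp":[0.145,-0.03,0],"roll":-3},
    {"dp":[0,0,0],"roll":0},
    {"dp":[0,0,0],"roll":0}
  ]
}}

```text
t: 5.8
position: [0.5275, -0.0058, 0.057]
ee_rot: [3.141, 0.001, 2.182]
ft_force: [-0.3, 1.1, 5.6]
opening: -0.001
finger_force: 2.9
```

```bash
python3 - <<'E'
from h import *
s=get_state();print(s["t"],s["position"],s["ft_force"])
c=camera("scene");cv2.imwrite("pics/e.png",cv2.resize(c["img"][170:300,190:340],None,fx=4.4,fy=4.4,interpolation=cv2.INTER_CUBIC))
E
```

```text
5.8 [ 0.5275436  -0.0058162   0.05695645] [-0.29891946  1.12680285  5.64686421]
```

View pics/e.png

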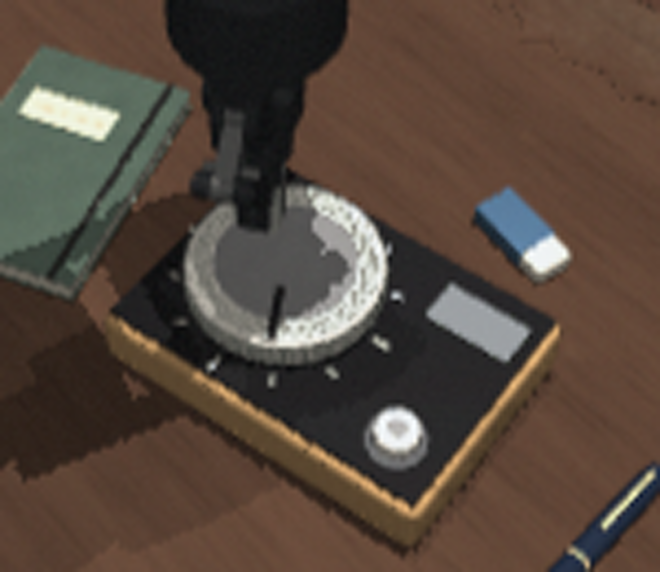

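The pointer now stands at the 25 tick, at (270,380) in the crop. Lifting, then moving over to the button.

{"fn": "carry_out", "kwargs": {
  "plan": [
    {"dp":[0,0,-0.0],"roll":0},
    {"dp":[0,0,0.5],"roll":0},
    {"dp":[0,0,3],"roll":0},
    {"dp":[-0.6,-3,0],"roll":0},
    {"dp":[-0.6,-3,0],"roll":0},
    {"dp":[-0.6,-3,0],"roll":0},
    {"dp":[-0.7,-3.1,0],"roll":0},
    {"dp":[0,0,-1.5],"roll":0},
    {"dp":[0,0,-1],"roll":0},
    {"dp":[0,0,0],"roll":0},
    {"dp":[0,0,0],"roll":0},
    {"dp":[0,0,0],"roll":0}
  ]
}}

```text
t: 6.85
position: [0.502, -0.126, 0.0662]
ee_rot: [-3.141, -0.0, 2.184]
ft_force: [0.3, -0.5, -1.0]
opening: -0.001
finger_force: 0.0
```

```bash
python3 - <<'E'
from h import *
s=get_state();print(s["t"],s["position"],s["ft_force"])
c=camera("scene");cv2.imwrite("pics/f.png",cv2.resize(c["img"][170:300,190:340],None,fx=4.4,fy=4.4,interpolation=cv2.INTER_CUBIC))
E
```

```text
6.85 [ 0.50202919 -0.12600017  0.06622223] [ 0.26414478 -0.46732978 -0.96513469]
```

View pics/f.png

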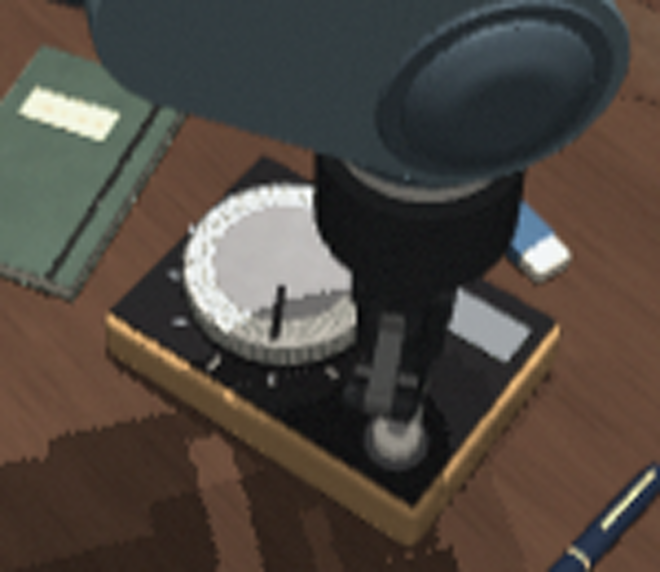

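Fingers stand above the button at (395,430). I'll check the pointer against the exact 25 line before pressing.

```bash
python3 - <<'E'
from h import *
c=camera("scene")
y=np.radians(11.8)
for d in (140,145,150,155,160):
    a=y-np.radians(d)
    print(d,[(np.round((w2px(c,[.521+r*np.cos(a),-.033+r*np.sin(a),.057])[0]-[190,170]+.5)*4.4)).tolist() for r in(.015,.0445)])
E
```

```text
140 [[284.0, 285.0], [287.0, 339.0]]
145 [[281.0, 285.0], [278.0, 339.0]]
150 [[278.0, 285.0], [270.0, 338.0]]
155 [[275.0, 284.0], [261.0, 337.0]]
160 [[273.0, 284.0], [253.0, 335.0]]
```

The pointer is clicked in at 25, within pixel error. Now pressing the button.

{"fn": "carry_out", "kwargs": {
  "plan": [
    {"dp":[0,-0.1,-1],"roll":0},
    {"dp":[0,0,-0.5],"roll":0},
    {"dp":[0,0,-0.3],"roll":0},
    {"dp":[0,0,-0.2],"roll":0},
    {"dp":[0,0,-0.2],"roll":0},
    {"dp":[0,0,-0.1],"roll":0},
    {"dp":[0,0,0],"roll":0},
    {"dp":[0,0,0],"roll":0},
    {"dp":[0,0,0],"roll":0}
  ]
}}

```text
t: 7.7
position: [0.5017, -0.1275, 0.0435]
ee_rot: [-3.141, -0.001, 2.182]
ft_force: [-3.7, 2.2, 6.0]
opening: 0.001
finger_force: 2.8
```

{"fn": "carry_out", "kwargs": {
  "plan": [
    {"dp":[0,0,-0.05],"roll":0},
    {"dp":[0,0,0],"roll":0},
    {"dp":[0,0,0],"roll":0}
  ]
}}

```text
t: 7.95
position: [0.5017, -0.1276, 0.0434]
ee_rot: [-3.141, -0.001, 2.182]
ft_force: [-5.2, 2.2, 9.6]
opening: 0.001
finger_force: 4.6
```

{"fn": "carry_out", "kwargs": {
  "plan": [
    {"dp":[0,0,0.3],"roll":0},
    {"dp":[0,0,0.5],"roll":0},
    {"dp":[0,0,2],"roll":0},
    {"dp":[0,0,4],"roll":0},
    {"dp":[0,0,4],"roll":0},
    {"dp":[0,0,4],"roll":0},
    {"dp":[-3,-2,0],"roll":0},
    {"dp":[-3,-2,0],"roll":0},
    {"dp":[0,-4,0],"roll":0},
    {"dp":[0,-4,0],"roll":0},
    {"dp":[0,-4,0],"roll":0},
    {"dp":[0,-4,0],"roll":0},
    {"dp":[0,0,0],"roll":0},
    {"dp":[0,0,0],"roll":0},
    {"dp":[0,0,0],"roll":0}
  ]
}}

```text
t: 9.2
position: [0.4417, -0.3276, 0.1904]
ee_rot: [3.142, -0.001, 2.182]
ft_force: [0.0, -0.3, -0.0]
opening: -0.001
finger_force: 0.0
```

```bash
python3 - <<'E'
from h import *
s=get_state();print(s["t"],s["position"],s["ft_force"])
c=camera("top");cv2.imwrite("pics/g.png",cv2.resize(c["img"][160:250,225:335],None,fx=6.5,fy=6.5,interpolation=cv2.INTER_CUBIC))
E
```

```text
9.2 [ 0.44171879 -0.32761689  0.19041469] [ 0.021324   -0.25972076 -0.03529514]
```

View pics/g.png

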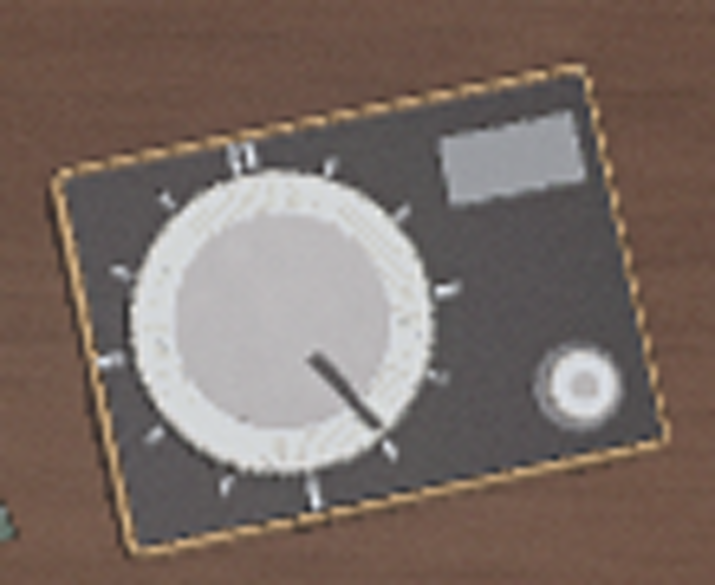

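The pointer tip at (380,428) has turned 30° from where it started and aims at the 25 tick at (390,450). The button is up and the timer has not moved.

```bash
python3 -c "
from plant import *
print(hand_in())"
```

```text
the job is handed in; nothing more can be done
None
```

The dial is clicked in at 25 minutes and the start button was then pressed fully down and released; the timer did not move, nothing else was touched, and the job was handed in after about 9 s of robot time.

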